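# Scoop out of the utensil caddy and into the masa bowl

### The job

We are about to fill tamales: pull the blue scoop up out of the wooden utensil caddy, leaving the caddy standing where it is with the two wooden tools still in it. Then set the scoop gently in the amber glass bowl, scoop end down inside and the handle leaned over onto the rim, pointing back towards the robot; do not drop it in or let go of it while it still stands upright. The bowl stays upright about where it stands and the salt pig is left alone.

Things in the scene. Friction and masses are not known exactly. Their poses are not given: they have to be found in the camera images.
- caddy: Open-topped brown wooden utensil caddy, loose, 1.1 kg: 84 mm (x) by 275 mm (y), 118 mm high, walls and floor 9 mm. Two cross walls make three equal cells in a row along y (inside 80 mm along y, 66 mm along x; centres at y = -86, 0, +86 mm). Origin at the centre of its underside, z up. One tool stands head down, handle up in each cell; which is where changes.
- scoop: Blue plastic scoop, 200 mm long, 0.14 kg, mouth down in one cell of the caddy. Origin at the centre of its square-cut mouth, +z towards the handle's end. Head: trough 60 mm wide (y), 45 mm deep (x), z 0 to 82 mm, walls 4 mm, bottom at x = -22 mm, open side +x; x lies along the caddy's x. Handle: round, 24 mm diameter, on the z axis, z 82 to 200 mm; about 91 mm of it stands above the caddy.
- scoop_mouth (a point): The scoop's origin: centre of its mouth, the end that goes into the bowl.
- scoop_end (a point): Free end of the scoop's handle, 200 mm from the mouth on the scoop's z axis.
- masher: Turned bean masher of pale wood, 168 mm long, standing head down in a cell of the caddy; head 52 mm diameter, handle 25 mm diameter at the top. Origin at the centre of its foot, z up. To be left in the caddy.
- whisk: Turned dark-brown wooden chocolate whisk, 172 mm long, standing head down in a cell of the caddy; head 52 mm diameter, handle 18 mm diameter with a 24 mm knob at its top. Origin at the centre of its foot, z up. To be left in the caddy.
- bowl: Amber glass bowl, empty, loose, 0.75 kg: 170 mm across the rim, 85 mm high, wall 5 mm; flat inner floor about 90 mm across, 7 mm above the counter, sides flaring. Origin at the centre of its underside, z up; its x points along the world's x (away from the robot). The scoop's handle meets the rim at a lean of about 40 degrees from upright when its mouth stands near the middle of the floor.
- bowl_rim (a point): Centre of the bowl's mouth, level with the rim, 85 mm above the counter.
- salt_pig: White ceramic salt pig with a slanting side mouth and a blue knob, about 112 mm diameter and 132 mm high, loose. Origin at the centre of its underside. A bystander. (A heavy steel tamale steamer, 262 mm across and 262 mm high, also stands out of the way, far to the robot's right, about 0.3 m ahead and 0.7 m to the side.)
Things that resemble listed ones, but are neither listed nor needed, are in the scene too. What is shaped like the bowl but pink is not meant.

How it is judged:
On the way, in this order (a step that is already met when the one before it is completed fails the run):
1. the scoop is drawn clear above the caddy, which stands upright (z of scoop_mouth in the frame of caddy above 0.12 m and angle between caddy's own z axis and vertical below 0.1 rad), for 0.1 s.
2. still held by the fingers, the scoop's mouth is inside the bowl below the rim and the scoop leans more than 0.5 rad (29 degrees) from upright (horizontal distance between scoop_mouth and bowl below 0.075 m and z of scoop_mouth in the frame of bowl below 0.06 m and angle between scoop's own z axis and vertical above 0.5 rad and contact force between the fingers and scoop above 0.3 N), for 0.1 s.
At the end, for the whole second after the job is handed in: Scoop at rest in the bowl, released: mouth within 70 mm of the bowl's axis and under 55 mm high, handle end above the rim and 60 mm or more to the robot's side of the axis. Bowl upright, moved < 40 mm; caddy upright, < 30 mm; masher and whisk < 50 mm; salt pig upright, < 30 mm (horizontal distance between scoop_mouth and bowl below 0.07 m and z of scoop_mouth in the frame of bowl below 0.055 m and z of scoop_end in the frame of bowl above 0.09 m and x of scoop_end in the frame of bowl below -0.06 m and contact force between scoop and bowl above 0.1 N and linear speed of scoop below 0.03 m/s and angular speed of scoop below 0.2 rad/s and angle between each of bowl, caddy, salt_pig's own z axis and vertical below 0.08 rad and distance of bowl from where it was at the start of the episode below 0.04 m and distance of each of caddy, salt_pig from where it was at the start of the episode below 0.03 m and distance of each of masher, whisk from where it was at the start of the episode below 0.05 m); the robot touches nothing.
It fails at once if the caddy is tipped or lifted (angle between caddy's own z axis and vertical above 0.2 rad or height (world z) of caddy above 0.02 m).
It fails at once if the masher or the whisk is pulled up (height (world z) of any of masher, whisk above 0.05 m).
It fails at once if the bowl is tipped or lifted (angle between bowl's own z axis and vertical above 0.25 rad or height (world z) of bowl above 0.03 m).
It fails at once if the scoop is dropped (over 0.8 m/s while not held) (linear speed of scoop above 0.8 m/s and contact force between the fingers and scoop below 0.05 N).
It also fails if it takes over 42 s, if anything falls off the work surface, if the arm or the gripper's body presses on something with over 40 N, if the wrist force passes 120 N, or if a joint passes its speed limit or range.

### The arm

A 6-joint arm with a two-finger parallel gripper is mounted at the origin on the work surface. World frame = base frame: x ahead of the robot, y to its left, z up, the work surface at z = 0. Lengths are in m, angles in rad, forces in N, time in s.
With the tool pointing down it reaches from about 0.375 to 0.9 m from the base axis. Payload 3.1 kg.
Tool frame: the origin (TCP) lies midway between the tips of the shut fingers; the grasp point (between the pads) lies 19 mm behind it (manip.hold_point_z is the distance from the TCP to the grasp point, in m); z points along the fingers, y is the direction in which the jaws open and shut (so a half turn about z gives the same grasp; the last joint's range is limited). The gripper opens to 85 mm and grips with 20 to 120 N. Pads are 22 mm wide; open, the fingers measure 114 mm over their backs; the gripper's body (76 mm by 85 mm) begins 54 mm behind the grasp point. The pads swing forward as they close: fully open they stand 13 mm farther back than shut.
Start: joints at [-1.294, 0.527, 1.433, -0, 1.181, -0.178], TCP at [0.275, -0.561, 0.192] pointing down, gripper open.
Joint ranges: [-3.08, 3.08], [-0.75, 2.2], [0.22, 2.44], [-1.43, 4.57], [0, 2.65], [-2.85, 2.85]. Speed limits (rad/s): [2.79, 2.79, 3.14, 3.14, 3.14, 3.14].

### API

Orientations are given as a unit quaternion [x, y, z, w].
In Python, from station import manip gives the robot as it stands.
- The arm moves only by the tool drive_tool, never from a script. Its argument "motion" is one flat list of numbers, 7 for each row, row after row: the shift along the tool's x, y, z in mm, then the turn, a rotation vector about the tool's x, y, z in degrees, then the finger opening in mm, from 0 to 85.4. A call has 1 to 8 rows; each row is the pose to reach, as a shift and turn from the pose measured when the call began, along the tool's axes at that moment; what a row does not reach only later rows make up. A row lasts 1/8 s, in which the tool goes at most 62.5 mm and 10.7 degrees, less where a joint would pass 70% of its speed; a pose out of reach is approached as far as the arm can. A call with a gripper value outside its range is refused whole. The fingers move at their own pace and stop on an object; "force" is the grip in N (left out, the last holds). Time passes only in rows, so rows that repeat a pose let the fingers close. It gives the time, the measured TCP pose, the force and the opening at its end, in the units of the state.
- manip.sense(): the state, without advancing time (a new reading comes with each control period).
- manip.snapshot(name): name is "scene" or "top" or "wrist"; returns a dict with "color" (400x640x3 uint8, red, green, blue), "fx", "fy", "cx", "cy" (pixels), "view" (4x4, takes a point from world to camera coordinates). Camera axes: x right, y up, looking along -z (the intrinsics and any distortion apply to the point x, -y, -z); pixel columns grow to the right and rows downward; lengths in m; the calibration is good to about 2 mm. A picture is of the moment at which its call begins. There is no depth.
- manip.sign_off(): hands the job in, once; it reports no verdict.
The state is a dict: "t": time; "q": joint angles; "qd": joint speeds; "tau": joint torques, N m; "tcp_pos": TCP position; "tool_rot": TCP orientation; "force": force on the tool from outside, world axes, zero at the start; "ft_torque": the same for the moment, N m; "finger_gap": opening from 0.0 (shut) to 1.0 (fully open).
Only numpy, scipy, OpenCV 4.12 (cv2) and the standard library are available. Lean on these libraries where they do the work, as an engineer would, in place of code of your own. Each camera call takes 0.05 s, during which the arm holds its last target.

## Working session

There is one attempt and no reset: what is moved stays moved. The work goes in short steps, Python scripts to look and compute and a tool call to move; the robot and the scene stay as the last step left them, time stands still between calls to the robot, and variables do not carry over. Pictures are saved under pics/ and viewed, and the job is handed in when it is done.

Besides the shell and the picture viewer there is one more tool, called after "Request:" as a command line: name --argument value ..., lists and objects as JSON in quotes. drive_tool: Moves the arm, as the interface text tells. Its arguments: {"type":"object","properties":{"motion":{"type":"array","items":{"type":"number"}},"force":{"type":"number"}},"required":["motion"]}

```bash
mkdir -p pics; ls
python3 - <<'E'
from station import manip
import cv2,numpy as np
print(manip.hold_point_z, manip.sense())
for n in ("scene","top","wrist"):
    s=manip.snapshot(n); cv2.imwrite(f"pics/{n}0.png",s["color"][:,:,::-1]); print(n,s["fx"],s["fy"],s["cx"],s["cy"],np.round(s["view"],4).tolist(),[k for k in s])
E
```

```text
pics
0.0187 {'t': 0.0, 'q': array([-1.29352462e+00,  5.28491491e-01,  1.43390969e+00,  2.05273997e-05,
        1.18140028e+00, -1.78518183e-01]), 'qd': array([ 0.00076384, -0.00055264, -0.0004856 , -0.00050299,  0.00205066,
        0.00010104]), 'tau': array([-2.37479999e-04, -4.42353129e+01, -1.78027546e+01, -2.49272834e-04,
        8.41033616e-03,  9.73294107e-06]), 'tcp_pos': array([ 0.27490512, -0.56039716,  0.19071581]), 'tool_rot': array([ 9.74144431e-01,  2.25923454e-01, -4.50301792e-05, -1.10352460e-03]), 'force': array([-0.5249576 ,  0.83996065, -0.19533102]), 'ft_torque': array([-0.00595424,  0.00935656, -0.03529737]), 'finger_gap': 0.9994216359584697}
scene 446.8064656847107 446.8064656847107 306.3843207090912 199.7205569523482 [[-0.6306, 0.7761, -0.0052, 0.4008], [-0.6347, -0.5118, 0.5789, 0.3586], [0.4466, 0.3684, 0.8154, -1.4823], [0.0, 0.0, 0.0, 1.0]] ['color', 'fx', 'fy', 'cx', 'cy', 'view']
top 495.5960108860667 495.5960108860667 318.46683791743294 197.4737673203663 [[-0.0028, -1.0, 0.0064, 0.0317], [0.9956, -0.0022, 0.0942, -0.6997], [-0.0942, 0.0067, 0.9955, -1.2827], [0.0, 0.0, 0.0, 1.0]] ['color', 'fx', 'fy', 'cx', 'cy', 'view']
wrist 299.68476226273106 299.68476226273106 323.62692747297046 202.01390640433985 [[0.4404, -0.8978, -0.0033, -0.6237], [0.864, 0.4248, -0.2702, 0.0353], [0.244, 0.1162, 0.9628, -0.38], [0.0, 0.0, 0.0, 1.0]] ['color', 'fx', 'fy', 'cx', 'cy', 'view']
```

View pics/scene0.png

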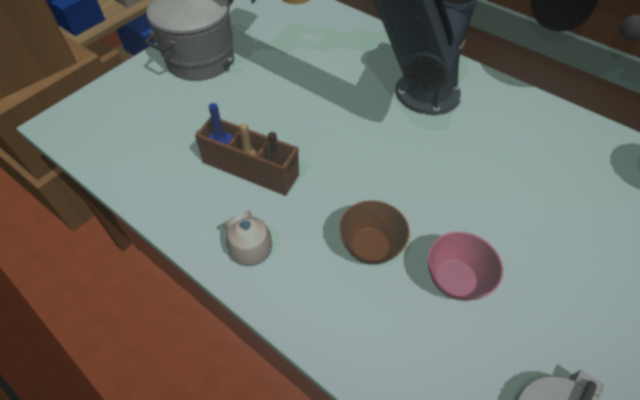

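View pics/top0.png

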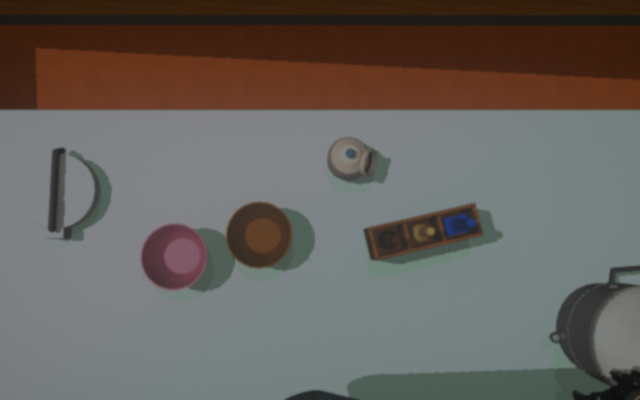

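View pics/wrist0.png

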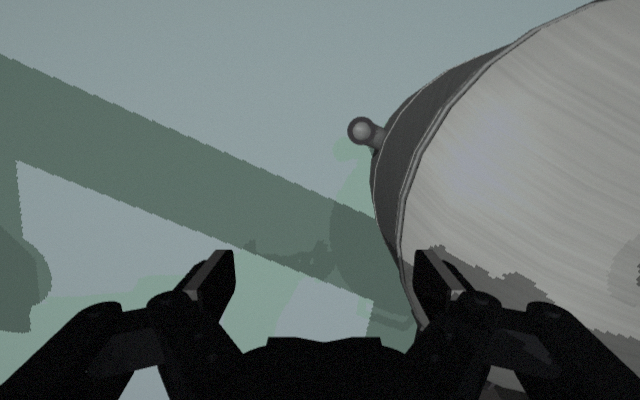

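Scene view: the blue scoop's handle is at about (215,120), standing in the caddy at (248,155), with the pale masher (246,138) and dark whisk (272,146) beside it. The two candidate bowls are brown/amber at (375,232) (top view 259,235) and pink at (465,265) (top view 174,257). The amber one fits the description and the pink one is excluded. I'll enlarge both areas to confirm.

Run:
```python
import cv2,numpy as np
t=cv2.imread("pics/top0.png"); s=cv2.imread("pics/scene0.png")
a=cv2.resize(t[190:275,350:500],None,fx=5,fy=5,interpolation=cv2.INTER_CUBIC)
a=np.clip(a*1.8,0,255).astype(np.uint8)
cv2.imwrite("pics/c1.png",a)
b=cv2.resize(t[185:300,130:310],None,fx=4.4,fy=4.4,interpolation=cv2.INTER_CUBIC)
cv2.imwrite("pics/c2.png",np.clip(b*1.8,0,255).astype(np.uint8))
b=cv2.resize(s[90:200,185:310],None,fx=5,fy=5,interpolation=cv2.INTER_CUBIC)
cv2.imwrite("pics/c3.png",np.clip(b*1.8,0,255).astype(np.uint8))
```

```text
(no output)
```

View pics/c1.png

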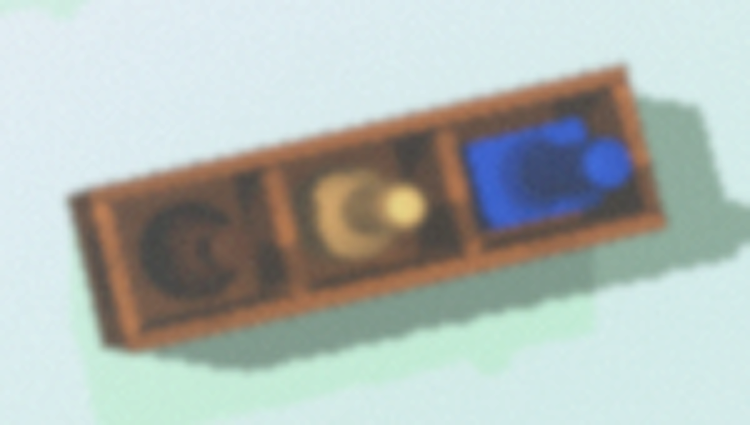

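View pics/c2.png

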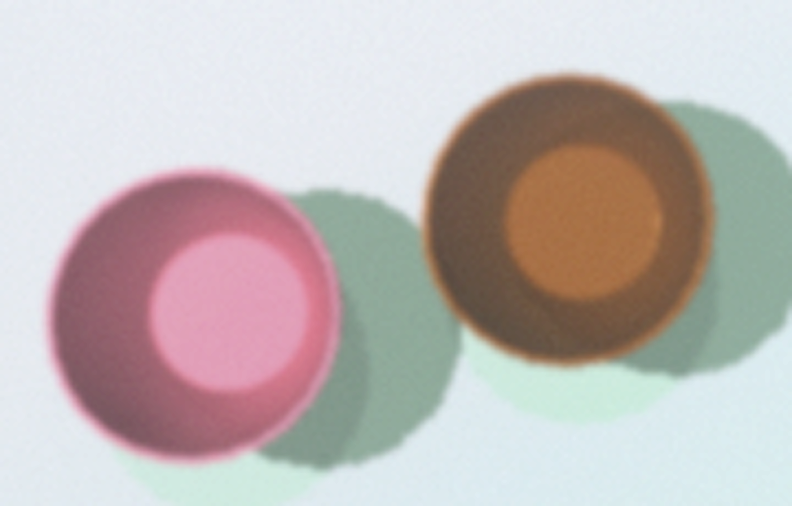

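View pics/c3.png

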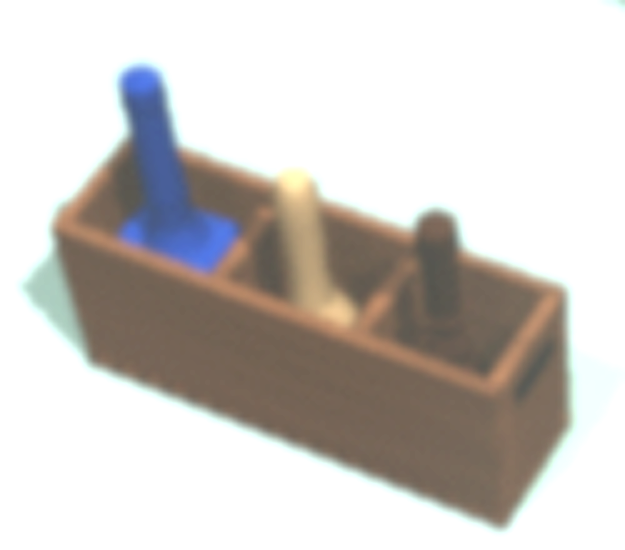

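Confirmed. The scoop (crop c1, end of handle at (605,162)) is in the right-hand cell of the caddy, and the amber bowl is the right one of the pair (c2, rim centre about (569,220)). Next I'll turn these pixels into positions.

```bash
cat > h.py <<'E'
from station import manip
import cv2,numpy as np
from scipy.spatial.transform import Rotation as R
def ray(s,uv):
    V=np.array(s["view"]); c=-V[:3,:3].T@V[:3,3]
    d=V[:3,:3].T@np.array([(uv[0]-s["cx"])/s["fx"],-(uv[1]-s["cy"])/s["fy"],-1]); return c,d
def atz(s,uv,z):
    c,d=ray(s,uv); return c+d*(z-c[2])/d[2]
def tri(obs):
    A=np.zeros((3,3));b=np.zeros(3);
    for s,uv in obs:
        c,d=ray(s,uv); d=d/np.linalg.norm(d); P=np.eye(3)-np.outer(d,d); A+=P;b+=P@c
    return np.linalg.solve(A,b)
def px(s,p):
    V=np.array(s["view"]); q=V[:3,:3]@np.array(p)+V[:3,3]
    return s["cx"]+s["fx"]*q[0]/-q[2], s["cy"]+s["fy"]*-q[1]/-q[2]
def seg(s,lo,hi):
    return cv2.inRange(cv2.cvtColor(s["color"],cv2.COLOR_RGB2HSV),np.array(lo),np.array(hi))
E
python3 - <<'E'
from h import *
T=manip.snapshot("top"); S=manip.snapshot("scene")
np.set_printoptions(precision=4,suppress=True)
f=lambda u,v,k,ox,oy:((u+.5)/k-.5+ox,(v+.5)/k-.5+oy)
for n,u in dict(tr=(627,66),br=(665,226),tl=(85,193),bl=(133,350)).items(): print(n,atz(T,f(*u,5,350,190),.118))
for n,u in dict(tl=(56,228),tr=(567,290),bl=(492,388)).items(): print("scene",n,atz(S,f(*u,5,185,90),.118))
e=f(605,162,5,350,190); e2=f(142,80,5,185,90)
print("end",atz(T,e,.209),atz(S,e2,.209),tri([(T,e),(S,e2)]))
b=f(569,219.5,4.4,130,185); print("bowl rim",atz(T,b,.085)); print("r",atz(T,f(424,219.5,4.4,130,185),.085),atz(T,f(714,219.5,4.4,130,185),.085))
print("floor",atz(T,f(584,222,4.4,130,185),.007))
print("pink",atz(T,f(195,316,4.4,130,185),.085))
c=atz(T,b,.085); 
for a in np.arange(0,6.28,1.57): print(px(S,c+.085*np.array([np.cos(a),np.sin(a),0])))
# handle base: blue in scene
print("pig",atz(T,(350,155),.13))
print(manip.sense()["t"])
E
```

```text
tr [ 0.6776 -0.3584  0.118 ]
br [ 0.5983 -0.3746  0.118 ]
tl [ 0.6153 -0.0882  0.118 ]
bl [ 0.5382 -0.1108  0.118 ]
scene tl [ 0.6793 -0.3501  0.118 ]
scene tr [ 0.5401 -0.1054  0.118 ]
scene bl [ 0.6159 -0.0925  0.118 ]
end [ 0.6259 -0.3174  0.209 ] [ 0.6279 -0.3137  0.209 ] [ 0.6257 -0.3181  0.205 ]
bowl rim [0.6011 0.1811 0.085 ]
r [0.6013 0.2644 0.085 ] [0.6009 0.0978 0.085 ]
floor [0.6011 0.1808 0.007 ]
pink [0.5466 0.3943 0.085 ]
(np.float64(352.916327379566), np.float64(251.43885733714308))
(np.float64(403.6556305301313), np.float64(246.6691854922514))
(np.float64(392.72309059617135), np.float64(204.73759068055918))
(np.float64(345.0752144753174), np.float64(208.89562477324995))
pig [ 0.7962 -0.0479  0.13  ]
0.25
```

```bash
cat >> h.py <<'E'
def target(yaw,lean):
    # tool down with tool x at yaw; then lean (deg) about tool y
    r=R.from_euler('z',yaw,degrees=True)*R.from_euler('x',180,degrees=True)
    return r*R.from_euler('y',lean,degrees=True)
def delta(p,yaw,lean):
    s=manip.sense(); r0=R.from_quat(s["tool_rot"])
    d=r0.inv().apply(np.array(p)-s["tcp_pos"])*1000
    w=(r0.inv()*target(yaw,lean)).as_rotvec(degrees=True)
    return np.round(d,1),np.round(w,1)
E
python3 - <<'E'
from h import *
print(delta([.6265,-.3175,.30],13,0)); print(delta([.6265,-.3175,.155],13,0)); print(delta([.6265,-.3175,.355],13,0))
E
```

```text
(array([ 422.7,  -63.9, -108.6]), array([-0.1, -0. , 13.1]))
(array([422.7, -63.8,  36.4]), array([-0.1, -0. , 13.1]))
(array([ 422.7,  -64. , -163.6]), array([-0.1, -0. , 13.1]))
```

Request:
drive_tool --motion '[20, 0, -50, 0, 0, 0, 85, 70, -5, -100, 0, 0, 3, 85, 130, -20, -109, 0, 0, 6, 85, 190, -30, -109, 0, 0, 9, 85, 250, -40, -109, 0, 0, 13, 85, 310, -50, -109, 0, 0, 13, 70, 370, -60, -109, 0, 0, 13, 60, 423, -64, -109, 0, 0, 13, 60]' --force 50

```text
t: 1.25
tcp_pos: [0.6283, -0.3152, 0.3003]
tool_rot: [0.993, 0.115, -0.0, -0.001]
force: [0.8, -0.5, 0.1]
finger_gap: 0.703
```

Request:
drive_tool --motion '[0, 0, 0, 0, 0, 0, 60, 0, 0, 0, 0, 0, 0, 60]'

```text
t: 1.5
tcp_pos: [0.6279, -0.315, 0.2997]
tool_rot: [0.993, 0.115, -0.001, -0.001]
force: [-0.9, -0.5, 0.2]
finger_gap: 0.701
```

Run:
```python
from h import *
print(manip.sense()["t"],manip.sense()["tcp_pos"],manip.sense()["q"],manip.sense()["finger_gap"])
print(delta([.6265,-.3175,.155],13,0))
for n in("wrist","scene"):
    s=manip.snapshot(n); cv2.imwrite(f"pics/{n}1.png",s["color"][:,:,::-1])
    print(n,px(s,[.6265,-.3175,.209]))
```

```text
1.5 [ 0.62794658 -0.31497868  0.29972251] [-6.23608643e-01  5.56091766e-01  1.07522185e+00  2.58557586e-05
  1.51259960e+00  7.16394162e-01] 0.7006382521154323
(array([ -1.8,   2.4, 144.7]), array([-0.1,  0.1,  0.2]))
wrist (np.float64(326.15765784273066), np.float64(195.61777631049773))
scene (np.float64(212.3839592073323), np.float64(104.66042140956219))
```

View pics/wrist1.png

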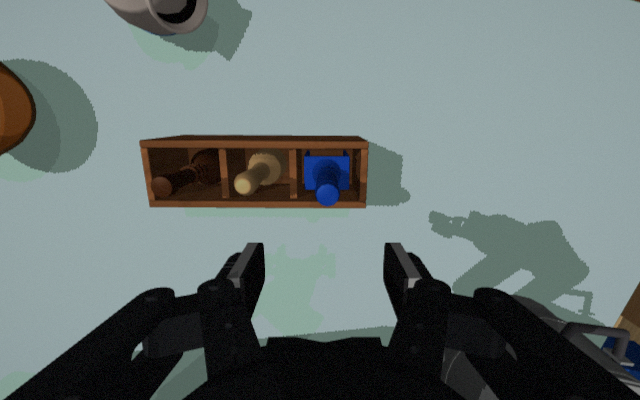

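View pics/scene1.png

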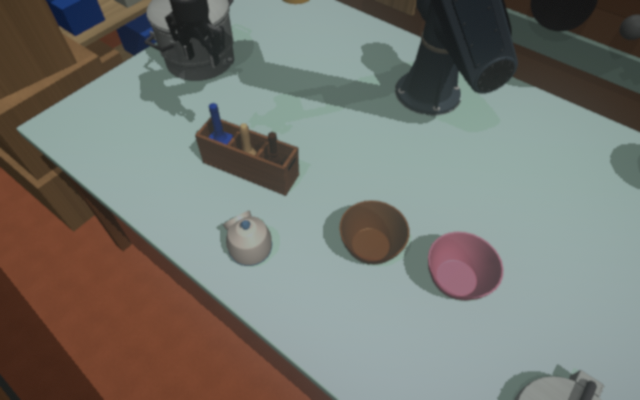

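Run:
```python
from h import *
t=manip.sense()["tcp_pos"]
for n in("wrist","scene","top"):
    s=manip.snapshot(n); print(n,px(s,t),px(s,t+[0,0,.1]), -s["view"][:3,:3].T@s["view"][:3,3])
    if n!="wrist": cv2.imwrite(f"pics/{n}2.png",s["color"][:,:,::-1])
c=cv2.imread("pics/scene2.png")[0:200,130:330]; cv2.imwrite("pics/c4.png",cv2.resize(c,None,fx=3,fy=3))
```

```text
wrist (np.float64(323.64153884336724), np.float64(227.90084209227118)) (np.float64(322.8679745380102), np.float64(336.37524704483315)) [ 0.69444324 -0.30097317  0.48258998]
scene (np.float64(205.86456794220032), np.float64(76.51087616249859)) (np.float64(197.3706242303399), np.float64(40.32176498328798)) [1.14244225 0.41851371 1.00308741]
top (np.float64(483.5020539934425), np.float64(219.4638272305386)) (np.float64(501.2166709816979), np.float64(216.84191849366343)) [0.57588136 0.03869718 1.3426675 ]
```

View pics/c4.png

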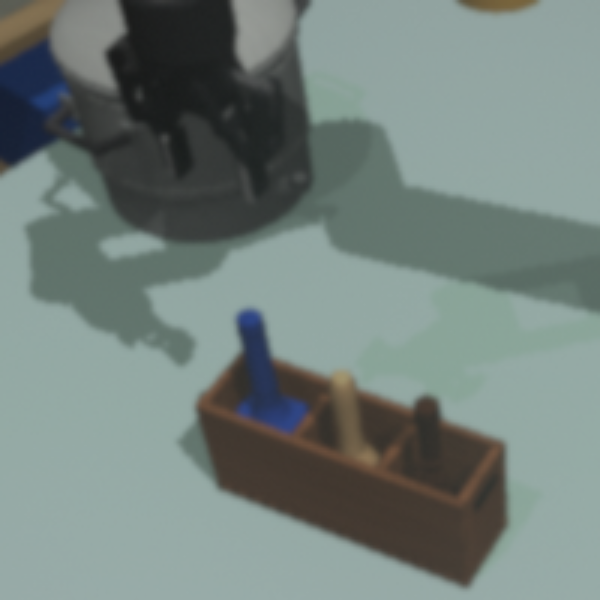

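View pics/top2.png

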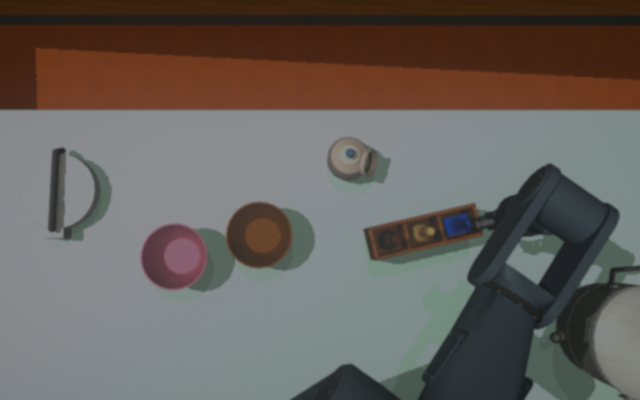

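Run:
```python
import cv2,numpy as np
a=cv2.imread("pics/scene2.png")[20:120,160:260]; b=cv2.imread("pics/top2.png")[190:250,440:540]
f=lambda i,k:np.clip(255*(cv2.resize(i,None,fx=k,fy=k,interpolation=cv2.INTER_CUBIC)/255.)**.5,0,255).astype(np.uint8)
A=f(a,4);B=f(b,4); B=cv2.copyMakeBorder(B,0,A.shape[0]-B.shape[0],0,0,cv2.BORDER_CONSTANT)
cv2.imwrite("pics/c5.png",np.hstack([A,B]))
```

```text
(no output)
```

View pics/c5.png

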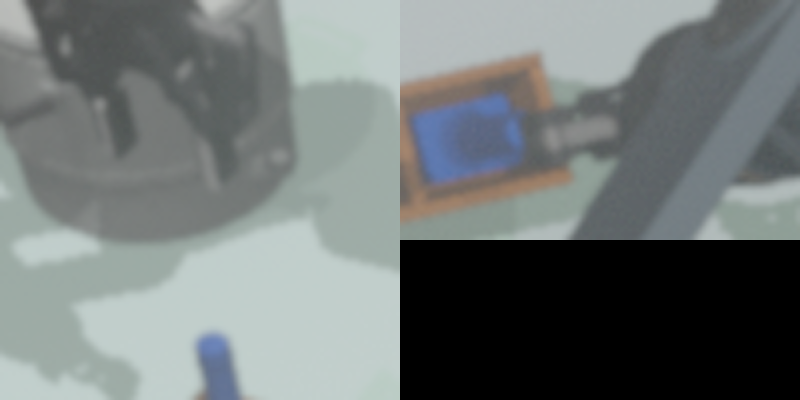

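Top and scene views show the gripper just above the scoop, and the wrist view has the handle top at (327,195), against (326,196) predicted. The position is good, so I go down.

Request:
drive_tool --motion '[-2, 2, 40, 0, 0, 0, 60, -2, 2, 80, 0, 0, 0, 60, -2, 2, 115, 0, 0, 0, 60, -2, 2, 140, 0, 0, 0, 60, -2, 2, 147, 0, 0, 0, 60, -2, 2, 147, 0, 0, 0, 60]'

```text
t: 2.5
tcp_pos: [0.6255, -0.3193, 0.1539]
tool_rot: [0.994, 0.113, -0.0, -0.0]
force: [-0.6, 0.8, 0.2]
finger_gap: 0.703
```

Run:
```python
from h import *
s=manip.sense(); print(s["tcp_pos"],s["force"])
for n in("wrist","scene"):
    s=manip.snapshot(n); cv2.imwrite(f"pics/{n}3.png",s["color"][:,:,::-1])
c=cv2.imread("pics/scene3.png")[50:200,130:330]; c=cv2.resize(c,None,fx=3,fy=3); w=cv2.resize(cv2.imread("pics/wrist3.png"),(720,450))[:,260:460]
cv2.imwrite("pics/c6.png",np.clip(255*(np.hstack([c,w])/255.)**.6,0,255))
```

```text
[ 0.62553456 -0.31928695  0.15386065] [-0.62907344  0.77295039  0.16003765][ WARN:0@2.014] global loadsave.cpp:1063 imwrite_ Unsupported depth image for selected encoder is fallbacked to CV_8U.
```

View pics/c6.png

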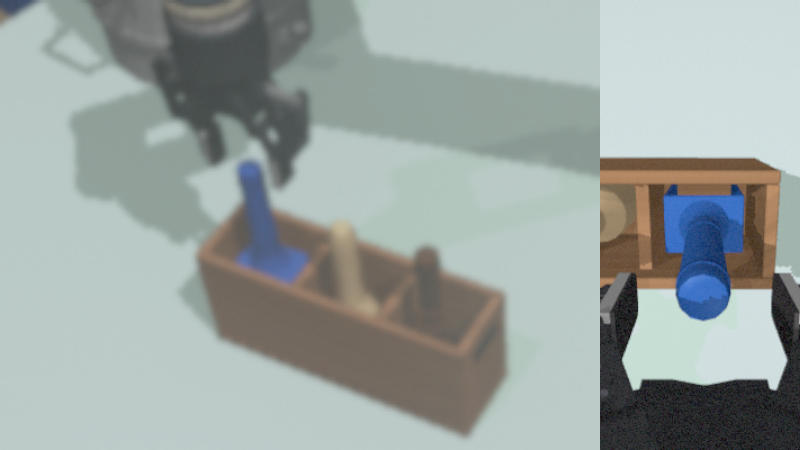

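Run:
```python
from h import *
t=manip.sense()["tcp_pos"]
for n in("wrist","scene"):
    s=manip.snapshot(n); print(n,"tcp",px(s,t),"grasp",px(s,t+[0,0,.0187]),"+40mm",px(s,t+[0,0,.04]),"handle top",px(s,[.6265,-.3175,.209]),"handle z.12",px(s,[.6265,-.3175,.12]))
    if n=="wrist": 
        im=s["color"][:,:,::-1]; cv2.imwrite("pics/w4.png",np.clip(255*(im/255.)**.6,0,255).astype(np.uint8))
```

```text
wrist tcp (np.float64(323.6380496238511), np.float64(227.8930057253622)) grasp (np.float64(323.63801413613993), np.float64(239.0972090341712)) +40mm (np.float64(323.6379637160841), np.float64(255.015861952714)) handle top (np.float64(319.35673723993943), np.float64(266.7563290313922)) handle z.12 (np.float64(320.96596837335625), np.float64(210.93677259287716))
scene tcp (np.float64(215.40558309571747), np.float64(119.45380149555409)) grasp (np.float64(214.19143772794592), np.float64(114.31050438087846)) +40mm (np.float64(212.76963324826858), np.float64(108.28753293769877)) handle top (np.float64(212.3839592073323), np.float64(104.66042140956219)) handle z.12 (np.float64(218.1377584648849), np.float64(129.15276561230635))
```

View pics/w4.png

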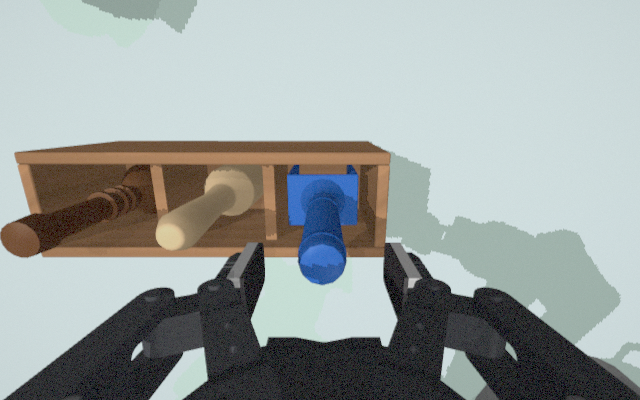

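Wrist view: handle top at (322,262), between the pads at (250,245) and (398,245), so it is centred to about 1.5 mm. The pads look a bit short of the nominal depth, so I go slightly forward and down, then close.

Request:
drive_tool --motion '[3, 0, 8, 0, 0, 0, 60, 3, 0, 8, 0, 0, 0, 20, 3, 0, 8, 0, 0, 0, 10, 3, 0, 8, 0, 0, 0, 10, 3, 0, 8, 0, 0, 0, 10, 3, 0, 8, 0, 0, 0, 10]' --force 50

```text
t: 3.45
tcp_pos: [0.6295, -0.3186, 0.1474]
tool_rot: [0.994, 0.114, 0.001, 0.0]
force: [-0.7, 0.8, 1.1]
finger_gap: 0.258
```

Run:
```python
from h import *
for n in("wrist","scene"):
    s=manip.snapshot(n); cv2.imwrite(f"pics/{n}5.png",np.clip(255*(s["color"][:,:,::-1]/255.)**.6,0,255).astype(np.uint8))
c=cv2.imread("pics/scene5.png")[50:200,130:280]; c=cv2.resize(c,None,fx=3,fy=3); w=cv2.resize(cv2.imread("pics/wrist5.png"),(720,450))[:,180:530]
cv2.imwrite("pics/c7.png",np.hstack([c,w]))
```

```text
(no output)
```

View pics/c7.png

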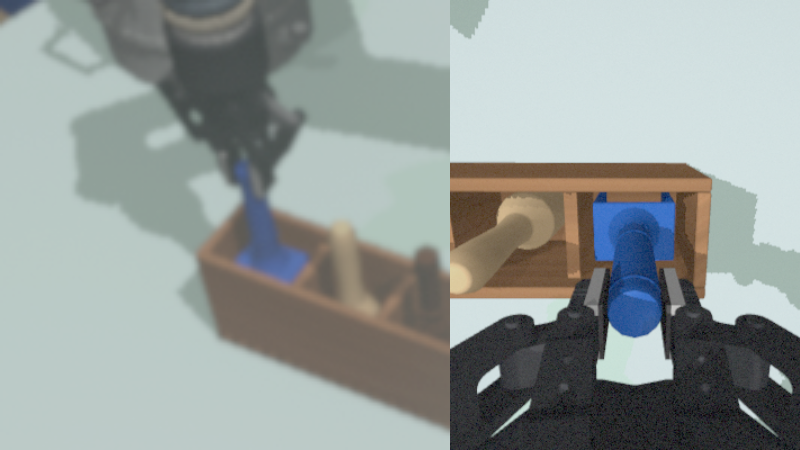

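Request:
drive_tool --motion '[0, 0, -5, 0, 0, 0, 10, 0, 0, -15, 0, 0, 0, 10, 0, 0, -30, 0, 0, 0, 10, 0, 0, -30, 0, 0, 0, 10]'

```text
t: 4.05
tcp_pos: [0.6307, -0.3196, 0.18]
tool_rot: [0.994, 0.114, 0.003, 0.002]
force: [0.4, 0.3, -1.5]
finger_gap: 0.264
```

Run:
```python
from h import *
s=manip.sense();print(s["force"],s["finger_gap"])
for n in("wrist","scene"):
    s=manip.snapshot(n); cv2.imwrite(f"pics/{n}6.png",np.clip(255*(s["color"][:,:,::-1]/255.)**.6,0,255).astype(np.uint8))
c=cv2.imread("pics/scene6.png")[50:200,130:280]; c=cv2.resize(c,None,fx=3,fy=3); w=cv2.resize(cv2.imread("pics/wrist6.png"),(720,450))[:,180:530]
cv2.imwrite("pics/c8.png",np.hstack([c,w]))
```

```text
[ 0.36064864  0.2946815  -1.48791032] 0.26351321320550936
```

View pics/c8.png

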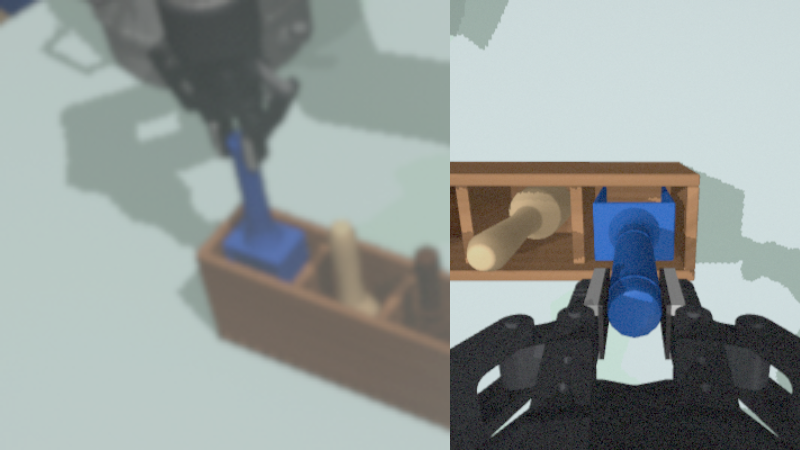

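The scoop rises with the gripper (force −1.5 N, about its weight) and the caddy stays put. I'll lift it clear.

Request:
drive_tool --motion '[0, 0, -25, 0, 0, 0, 10, 0, 0, -50, 0, 0, 0, 10, 0, 0, -80, 0, 0, 0, 10, 0, 0, -110, 0, 0, 0, 10, 0, 0, -140, 0, 0, 0, 10, 0, 0, -165, 0, 0, 0, 10, 0, 0, -170, 0, 0, 0, 10, 0, 0, -170, 0, 0, 0, 10]'

```text
t: 5.15
tcp_pos: [0.6287, -0.3183, 0.3471]
tool_rot: [0.994, 0.114, 0.001, 0.0]
force: [-0.4, -0.6, -1.7]
finger_gap: 0.266
```

Run:
```python
from h import *
s=manip.sense();print(s["tcp_pos"],s["force"],s["finger_gap"],s["q"])
for n in("wrist","scene"):
    s=manip.snapshot(n); cv2.imwrite(f"pics/{n}7.png",np.clip(255*(s["color"][:,:,::-1]/255.)**.6,0,255).astype(np.uint8))
c=cv2.imread("pics/scene7.png")[0:200,130:280]; c=cv2.resize(c,None,fx=2.25,fy=2.25); w=cv2.resize(cv2.imread("pics/wrist7.png"),(720,450))[:,180:530]
cv2.imwrite("pics/c9.png",np.hstack([c,w]))
print(delta([.507,.181,.35],0,0))
```

```text
[ 0.6287127  -0.3182514   0.34706581] [-0.38318605 -0.59659104 -1.67751842] 0.2656626174780186 [-6.27070104e-01  5.33513263e-01  9.94185126e-01  6.20930680e-04
  1.61224177e+00  7.15832146e-01]
(array([  -5.5, -513.6,   -3.6]), array([-0. , -0. , 13.1]))
```

View pics/c9.png

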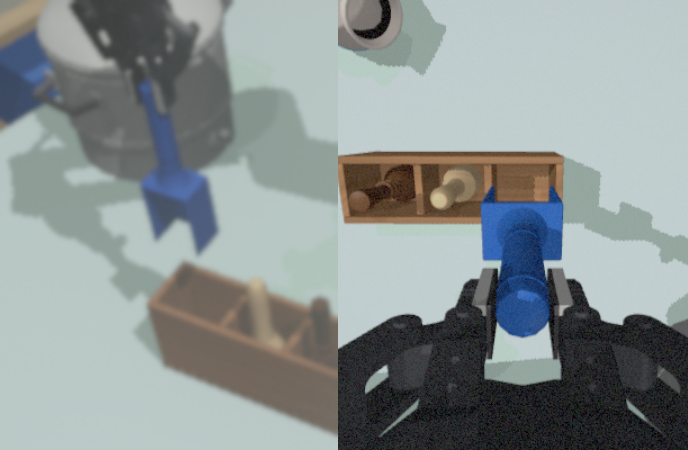

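Scene view shows the scoop drawn out with its open side facing +x, and the caddy upright with the other two tools still in it. Now I carry it to the bowl.

Request:
drive_tool --motion '[6, -45, -4, 0, 0, 2, 10, 12, -100, -4, 0, 0, 4, 10, 18, -155, -4, 0, 0, 6, 10, 24, -210, -4, 0, 0, 8, 10, 30, -265, -4, 0, 0, 10, 10, 36, -320, -4, 0, 0, 12, 10, 40, -375, -4, 0, 0, 13, 10, 42, -430, -4, 0, 0, 13, 10]'

```text
t: 6.25
tcp_pos: [0.5711, 0.1121, 0.3489]
tool_rot: [1.0, 0.0, -0.001, -0.0]
force: [1.0, -0.3, -1.0]
finger_gap: 0.26
```

Run:
```python
from h import *
s=manip.sense();print(s["tcp_pos"],s["force"],s["finger_gap"],s["q"])
print(delta([.56,.181,.35],0,0)); print(delta([.515,.181,.30],0,45))
```

```text
[0.57108927 0.11207584 0.34887883] [ 1.04998968 -0.30472953 -0.98313465] 0.26026789946941437 [1.33775738e-03 3.30457545e-01 1.32078542e+00 9.29871127e-04
 1.49277985e+00 1.57130165e+00]
(array([-11. , -68.9,  -1. ]), array([-0.1,  0.1,  0. ]))
(array([-55.9, -68.9,  49.1]), array([-0.1, 45.1,  0. ]))
```

Request:
drive_tool --motion '[-8, -15, 0, 0, 6, 0, 10, -16, -35, 5, 0, 13, 0, 10, -24, -55, 15, 0, 20, 0, 10, -32, -69, 25, 0, 27, 0, 10, -40, -69, 35, 0, 34, 0, 10, -48, -69, 42, 0, 40, 0, 10, -56, -69, 49, 0, 45, 0, 10, -56, -69, 49, 0, 45, 0, 10]'

```text
t: 7.25
tcp_pos: [0.5118, 0.1807, 0.2971]
tool_rot: [0.925, 0.001, 0.379, -0.0]
force: [-0.5, -1.0, -1.4]
finger_gap: 0.259
```

Run:
```python
from h import *
s=manip.sense();print(s["tcp_pos"],s["force"],s["finger_gap"],s["q"]); t=s["tcp_pos"]; r=R.from_quat(s["tool_rot"])
print(r.apply([0,0,1]),r.apply([0,1,0]))
for n in("scene","top","wrist"):
    s=manip.snapshot(n); im=np.clip(255*(s["color"][:,:,::-1]/255.)**.6,0,255).astype(np.uint8).copy()
    for p in ([0,0,0],[0,0,.138],[0,0,-.062],[-.022,.03,.138],[-.022,-.03,.138],[.0225,.03,.138],[.0225,-.03,.138]):
        u=px(s,t+r.apply(p)); cv2.circle(im,(int(u[0]),int(u[1])),1,(0,255,255),-1)
    cv2.imwrite(f"pics/{n}8.png",im)
a=cv2.resize(cv2.imread("pics/scene8.png")[60:300,290:530],(400,400)); b=cv2.resize(cv2.imread("pics/top8.png")[150:330,150:330],(400,400))
cv2.imwrite("pics/c10.png",np.hstack([a,b]))
```

```text
[0.51182886 0.1807012  0.29709405] [-0.46857053 -0.99555371 -1.44192952] 0.25912983992777083 [ 0.23597243  0.10287072  2.09568046 -0.74898956  0.24240861  2.47316743]
[ 7.01731384e-01  6.30200168e-04 -7.12441343e-01] [ 1.49861929e-03 -9.99998702e-01  5.91527771e-04]
```

View pics/c10.png

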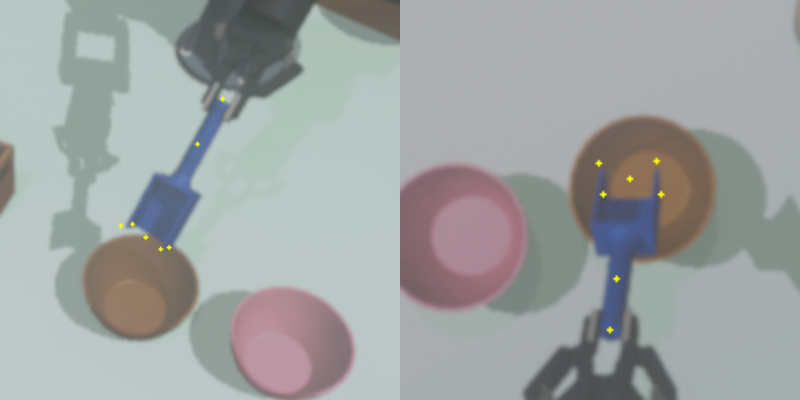

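View pics/wrist8.png

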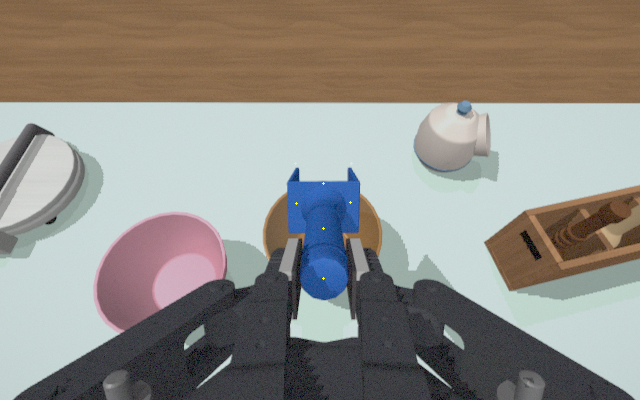

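```bash
cat >> h.py <<'E'
def wire(s,im,M,Rs,col,k=1,off=(0,0)):
    # scoop frame: M mouth, Rs rotation
    pts=[[-.022,.03,0],[-.022,-.03,0],[.0225,.03,0],[.0225,-.03,0],[-.022,.03,.082],[-.022,-.03,.082],[.0225,.03,.082],[.0225,-.03,.082],[-.012,0,.082],[-.012,0,.2],[.012,0,.082],[.012,0,.2],[0,-.012,.082],[0,-.012,.2],[0,.012,.082],[0,.012,.2]]
    u=[px(s,M+Rs.apply(p)) for p in pts]; u=[(int(round((a[0]+.5-off[0])*k)),int(round((a[1]+.5-off[1])*k))) for a in u]
    for a,b in [(0,1),(0,2),(1,3),(4,5),(4,6),(5,7),(6,7),(0,4),(1,5),(2,6),(3,7),(8,9),(10,11),(12,13),(14,15)]: cv2.line(im,u[a],u[b],col,1)
def scoop_from_tool(st,L=.138,dx=0,tilt=0):
    r=R.from_quat(st["tool_rot"])*R.from_euler('y',tilt,degrees=True); M=st["tcp_pos"]+r.apply([dx,0,L])
    return M, r*R.from_euler('x',180,degrees=True)
E
cat > ov.py <<'E'
from h import *
import sys
L,dx,tilt=map(float,sys.argv[1:4]); out=sys.argv[4]
st=manip.sense(); M,Rs=scoop_from_tool(st,L,dx,tilt)
print("mouth",M,"z",Rs.apply([0,0,1]),"lean",np.degrees(np.arccos(Rs.apply([0,0,1])[2])))
ims=[]
for n,(x,y,w,h) in dict(scene=(300,80,150,200),top=(200,150,150,200),wrist=(230,120,200,200)).items():
    s=manip.snapshot(n); k=2 if n!="wrist" else 2
    k={"scene":2,"top":2,"wrist":1}[n]; k=2.6 if n!="wrist" else 2
    im=np.clip(255*(s["color"][y:y+h,x:x+w,::-1]/255.)**.6,0,255).astype(np.uint8)
    im=cv2.resize(im,None,fx=k,fy=k)
    if len(sys.argv)<6: wire(s,im,M,Rs,(0,255,255),k,(x,y))
    im=im[:520,:390]; im=cv2.copyMakeBorder(im,0,520-im.shape[0],0,0,cv2.BORDER_CONSTANT); ims.append(cv2.resize(im,None,fx=.66,fy=1.0) if 0 else im)
o=np.hstack(ims); o=cv2.resize(o,None,fx=800/o.shape[1],fy=800/o.shape[1]); cv2.imwrite(out,o)
E
python3 ov.py .138 0 0 pics/o1.png
```

```text
mouth [0.61057557 0.18080346 0.20029892] z [-7.02820841e-01 -3.55670102e-04  7.11366811e-01] lean 44.65376811620339
```

View pics/o1.png

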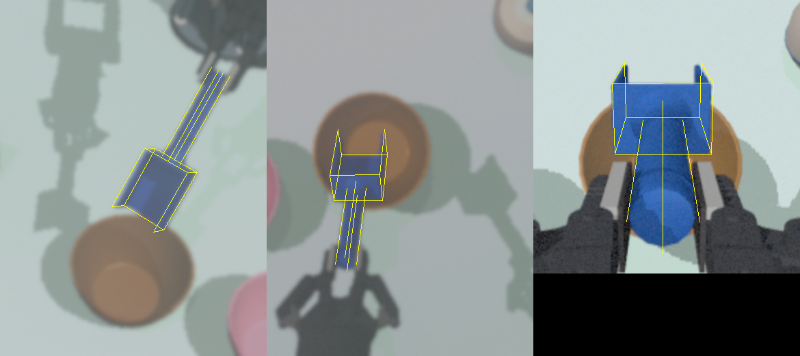

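The wireframe overlay matches the scoop in all three views: mouth 138 mm below the TCP, lean 44.7°. Joint 5 is close to its limit, so I swing the lean plane a little so the handle points straight at the robot's base.

```bash
cat > mv.py <<'E'
from h import *
import sys
# forward offset f, mouth z, yaw, lean, -> tcp & delta
f,mz,yaw,lean=map(float,sys.argv[1:5])
B=np.array([.601,.181,0]); d=np.array([np.cos(np.radians(yaw)),np.sin(np.radians(yaw)),0])
T=target(yaw,lean); M=B+f*d+[0,0,mz]; p=M-T.apply([0,0,.138])
s=manip.sense(); print("q",np.round(s["q"],3)); print("tcp target",p, "delta",delta(p,yaw,lean))
E
python3 mv.py .008 .15 25 42
```

```text
q [ 0.235  0.103  2.088 -0.743  0.244  2.467]
tcp target [0.52456198 0.14535637 0.25255399] delta (array([-27.3,  35.7,  40.2]), array([ 17.1,  -2.8, -18.2]))
```

Request:
drive_tool --motion '[-7, 9, 10, 4, -1, -4, 10, -14, 18, 20, 9, -1, -9, 10, -20, 27, 30, 13, -2, -14, 10, -27, 36, 40, 17, -3, -18, 10, -27, 36, 40, 17, -3, -18, 10, -27, 36, 40, 17, -3, -18, 10]'

```text
t: 8.3
tcp_pos: [0.5034, 0.154, 0.2473]
tool_rot: [0.943, 0.113, 0.312, -0.04]
force: [-0.4, -0.1, -1.6]
finger_gap: 0.262
```

```bash
python3 mv.py .008 .15 25 42; python3 mv.py .008 .06 25 42
```

```text
q [-0.02   0.137  2.133  0.574  0.293  0.809]
tcp target [0.52456198 0.14535637 0.25255399] delta (array([18. , 13.4,  6.8]), array([ 6.9,  5.3, -8.8]))
q [-0.02   0.137  2.133  0.574  0.293  0.809]
tcp target [0.52456198 0.14535637 0.16255399] delta (array([-35.7,  13.8,  79. ]), array([ 6.9,  5.3, -8.8]))
```

Request:
drive_tool --motion '[9, 7, 3, 3, 3, -4, 10, 18, 13, 7, 7, 5, -9, 10, 18, 13, 7, 7, 5, -9, 10]'

```text
t: 8.68
tcp_pos: [0.5246, 0.1457, 0.2524]
tool_rot: [0.913, 0.203, 0.347, -0.077]
force: [-0.1, 0.5, -1.8]
finger_gap: 0.262
```

```bash
python3 mv.py .008 .15 25 42; python3 mv.py .008 .1 25 42;python3 mv.py .008 .06 25 42
```

```text
q [-0.189  0.166  2.152  1.131  0.443 -0.016]
tcp target [0.52456198 0.14535637 0.25255399] delta (array([-0.1,  0.3, -0.2]), array([0. , 0.4, 0. ]))
q [-0.189  0.166  2.152  1.131  0.443 -0.016]
tcp target [0.52456198 0.14535637 0.20255399] delta (array([-33.3,   0.3,  37.2]), array([0. , 0.4, 0. ]))
q [-0.189  0.166  2.152  1.131  0.443 -0.016]
tcp target [0.52456198 0.14535637 0.16255399] delta (array([-59.8,   0.2,  67.1]), array([0. , 0.4, 0. ]))
```

Request:
drive_tool --motion '[-11, 0, 12, 0, 0, 0, 10, -22, 0, 25, 0, 0, 0, 10, -33, 0, 37, 0, 0, 0, 10, -33, 0, 37, 0, 0, 0, 10]'

```text
t: 9.18
tcp_pos: [0.525, 0.145, 0.202]
tool_rot: [0.913, 0.202, 0.346, -0.076]
force: [-0.9, 0.2, -1.9]
finger_gap: 0.264
```

```bash
python3 mv.py .008 .1 25 42;python3 mv.py .008 .06 25 42; python3 ov.py .138 0 0 pics/o2.png
```

```text
q [-0.189  0.291  2.22   1.55   0.398 -0.472]
tcp target [0.52456198 0.14535637 0.20255399] delta (array([ 0.2, -0.5, -0.5]), array([ 0. ,  0.5, -0. ]))
q [-0.189  0.291  2.22   1.55   0.398 -0.472]
tcp target [0.52456198 0.14535637 0.16255399] delta (array([-26.3,  -0.5,  29.4]), array([ 0. ,  0.5, -0. ]))
mouth [0.6078448  0.18354588 0.09863099] z [-0.6006472  -0.2792504   0.74916097] lean 41.482249419086926
```

View pics/o2.png

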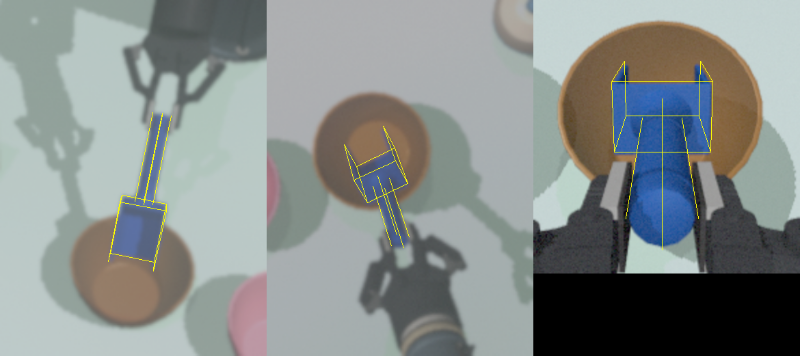

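Overlay still matches and the mouth is centred over the bowl. I keep lowering.

Request:
drive_tool --motion '[-9, 0, 10, 0, 0, 0, 10, -18, 0, 20, 0, 0, 0, 10, -26, 0, 29, 0, 0, 0, 10, -26, 0, 29, 0, 0, 0, 10]'

```text
t: 9.82
tcp_pos: [0.5257, 0.1451, 0.1648]
tool_rot: [0.912, 0.203, 0.347, -0.076]
force: [0.4, 0.6, -1.5]
finger_gap: 0.264
```

```bash
python3 mv.py .008 .06 25 42; python3 mv.py .008 .026 25 42; python3 mv.py .012 .026 25 46
```

```text
q [-0.189  0.398  2.264  1.902  0.423 -0.857]
tcp target [0.52456198 0.14535637 0.16255399] delta (array([-2.2, -0.7,  1.1]), array([0.1, 0.4, 0.1]))
q [-0.189  0.398  2.264  1.902  0.423 -0.857]
tcp target [0.52456198 0.14535637 0.12855399] delta (array([-24.8,  -0.8,  26.5]), array([0.1, 0.4, 0.1]))
q [-0.189  0.398  2.264  1.902  0.423 -0.857]
tcp target [0.52190752 0.14411857 0.12186286] delta (array([-31.4,  -0.8,  29.5]), array([0.1, 4.4, 0.1]))
```

Request:
drive_tool --motion '[-6, 0, 7, 0, 0, 0, 10, -12, 0, 13, 0, 0, 0, 10, -18, 0, 20, 0, 0, 0, 10, -25, 0, 26, 0, 0, 0, 10, -25, 0, 26, 0, 0, 0, 10, -25, 0, 26, 0, 0, 0, 10]'

```text
t: 10.58
tcp_pos: [0.5251, 0.1445, 0.1297]
tool_rot: [0.912, 0.203, 0.348, -0.076]
force: [0.2, 0.5, -1.8]
finger_gap: 0.263
```

```bash
python3 mv.py .008 .022 25 42; python3 mv.py .012 .022 25 45; python3 ov.py .138 0 0 pics/o3.png
```

```text
q [-0.192  0.508  2.3    2.168  0.491 -1.156]
tcp target [0.52456198 0.14535637 0.12455399] delta (array([-3.5, -1. ,  3.7]), array([0.1, 0.3, 0.1]))
q [-0.192  0.508  2.3    2.168  0.491 -1.156]
tcp target [0.52343751 0.14483202 0.11958074] delta (array([-7.7, -1. ,  6.6]), array([0.1, 3.3, 0.1]))
mouth [0.60845741 0.18308436 0.02667239] z [-0.6041209  -0.27962161  0.74622362] lean 41.735693497496065
```

View pics/o3.png

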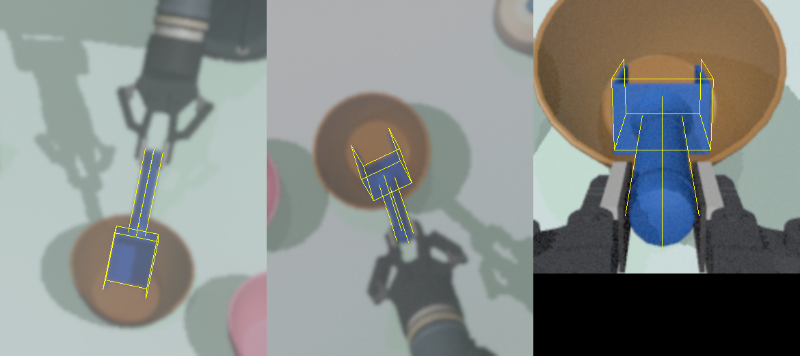

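Request:
drive_tool --motion '[-2, 0, 2, 0, 0, 0, 10, -4, -1, 4, 0, 1, 0, 10, -6, -1, 5, 0, 2, 0, 10, -6, -1, 5, 0, 2, 0, 10]'

```text
t: 11.22
tcp_pos: [0.5234, 0.1449, 0.122]
tool_rot: [0.906, 0.201, 0.364, -0.08]
force: [-3.1, -1.7, 3.9]
finger_gap: 0.259
```

```bash
python3 mv.py .012 .020 25 46;python3 -c "
from h import *
print(manip.sense()['force'],manip.sense()['ft_torque'])"
```

```text
q [-0.209  0.56   2.339  2.29   0.584 -1.309]
tcp target [0.52190752 0.14411857 0.11586286] delta (array([-5.5,  0.1,  3.3]), array([0.1, 2.2, 0. ]))
[-3.07791953 -1.6969771   3.90877705] [-0.05429287  0.04396291 -0.02344867]
```

The scoop's mouth edge rests on the bowl floor (Fz rose by about 5.7 N). I lean it further, pivoting about that edge and watching the force.

Request:
drive_tool --motion '[-2, 0, -1, 0, 1, 0, 10, -5, 0, -1, 0, 2, 0, 10, -5, 0, -1, 0, 2, 0, 10]'

```text
t: 11.6
tcp_pos: [0.5197, 0.143, 0.1194]
tool_rot: [0.899, 0.199, 0.38, -0.083]
force: [-1.9, -1.6, 3.8]
finger_gap: 0.262
```

```bash
python3 ov.py .138 0 0 pics/o4.png; python3 -c "
from h import *
s=manip.sense();print(s['force'],s['ft_torque'],s['q'],s['t'])"
```

```text
mouth [0.60944966 0.18453898 0.02319584] z [-0.65053979 -0.30125373  0.69716868] lean 45.79971416188785
[-2.51817114 -0.77347935  2.75271301] [-0.08492309  0.16554817 -0.0682683 ] [-0.23585897  0.60144661  2.37891174  2.35417694  0.67933493 -1.41459931] 11.75
```

View pics/o4.png

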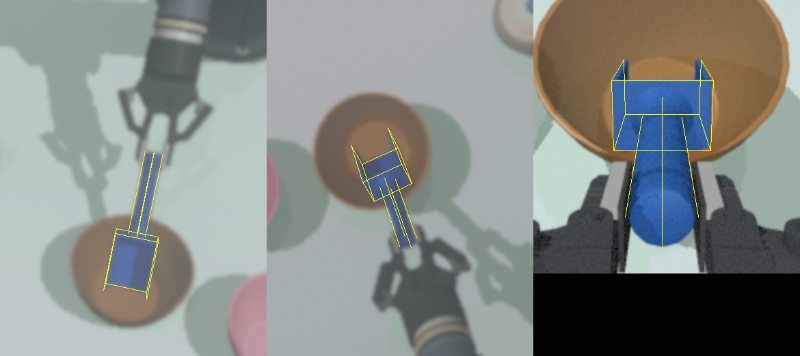

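Request:
drive_tool --motion '[-2.5, 0, -0.5, 0, 1, 0, 10, -2.5, 0, -0.5, 0, 1, 0, 10]'

```text
t: 12.0
tcp_pos: [0.5183, 0.1422, 0.1183]
tool_rot: [0.896, 0.199, 0.388, -0.085]
force: [-1.5, -1.2, 1.8]
finger_gap: 0.261
```

```bash
python3 -c "
from h import *
s=manip.sense();print(s['force'],s['ft_torque'],s['q'],s['t'])
r=R.from_quat(s['tool_rot']);print(r.apply([0,0,1]))
for n in ('scene','top'):
    c=manip.snapshot(n); x,y=(310,150) if n=='scene' else (210,180)
    cv2.imwrite('pics/e_%s.png'%n,np.clip(255*(cv2.resize(c['color'][y:y+130,x:x+130,::-1],None,fx=4,fy=4,interpolation=cv2.INTER_CUBIC)/255.)**.6,0,255).astype(np.uint8))
"
```

```text
[-1.54778571 -1.1988452   1.80837428] [-0.0920999   0.1152604  -0.04506324] [-0.24958828  0.62602015  2.39872949  2.37910281  0.72952237 -1.46264364] 12.0
[ 0.66177982  0.30640836 -0.6842232 ]
```

View pics/e_scene.png

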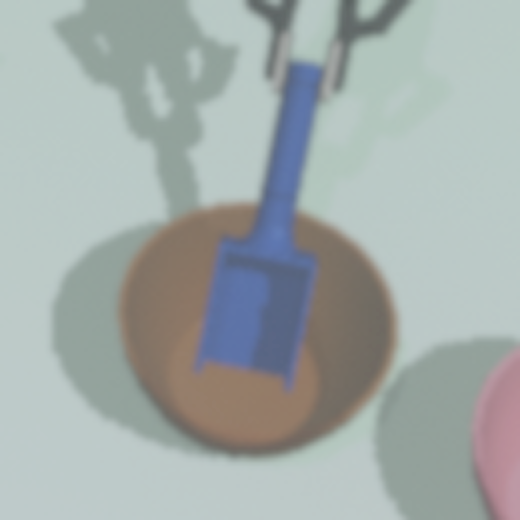

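Scene crop: the head sits on the bowl floor (mouth about (245,370)) and the handle is leaned over the near rim at (275,215), lean 46.8°. I ease the grip and open slowly.

Request:
drive_tool --motion '[0, 0, 0, 0, 0, 0, 18, 0, 0, 0, 0, 0, 0, 21, 0, 0, 0, 0, 0, 0, 22, 0, 0, 0, 0, 0, 0, 23, 0, 0, 0, 0, 0, 0, 24, 0, 0, 0, 0, 0, 0, 26, 0, 0, 0, 0, 0, 0, 29, 0, 0, 0, 0, 0, 0, 34]' --force 20

```text
t: 13.1
tcp_pos: [0.5184, 0.1423, 0.1184]
tool_rot: [0.896, 0.199, 0.388, -0.085]
force: [1.4, 0.3, -0.7]
finger_gap: 0.4
```

```bash
cat > e.py <<'E'
from h import *
import sys
s=manip.sense();print(s['force'],s['finger_gap'],s['t'],s['tcp_pos'])
ims=[]
for n in ('scene','top','wrist'):
    c=manip.snapshot(n); x,y,w,h=dict(scene=(310,150,130,130),top=(210,170,130,130),wrist=(200,100,240,240))[n]
    ims.append(np.clip(255*(cv2.resize(c['color'][y:y+h,x:x+w,::-1],(266,266),interpolation=cv2.INTER_CUBIC)/255.)**.6,0,255).astype(np.uint8))
cv2.imwrite(sys.argv[1],np.hstack(ims))
E
python3 e.py pics/e2.png
```

```text
[ 1.35452545  0.30514676 -0.6507008 ] 0.3996413612021119 13.1 [0.51842471 0.14230622 0.11844362]
```

View pics/e2.png

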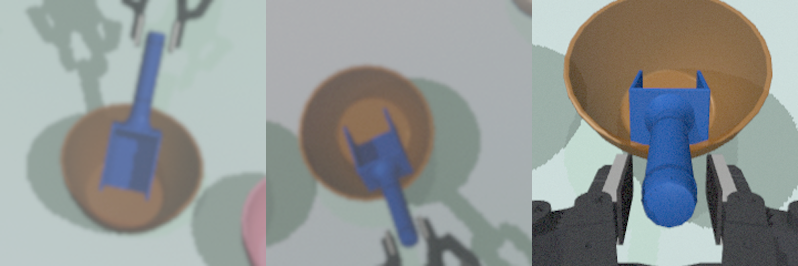

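Released: the scoop lies leaned on the rim and is free between the open fingers (wrist view, handle end at (668,200)). I open wider and back off upward along the way I came.

Request:
drive_tool --motion '[0, 0, 0, 0, 0, 0, 60, 0, 0, 0, 0, 0, 0, 60, 4, 0, -6, 0, 0, 0, 60, 15, 0, -17, 0, 0, 0, 60, 28, 0, -30, 0, 0, 0, 60, 44, 0, -44, 0, 0, 0, 60, 58, 0, -57, 0, 0, 0, 60, 73, 0, -70, 0, 0, 0, 60]'

```text
t: 14.25
tcp_pos: [0.5167, 0.1419, 0.2206]
tool_rot: [0.896, 0.199, 0.388, -0.085]
force: [0.7, 1.1, -0.6]
finger_gap: 0.701
```

```bash
python3 e.py pics/e3.png; python3 -c "
from h import *
print(manip.sense()['q'])"
```

```text
[ 0.74239728  1.10300086 -0.60759144] 0.7011665139418846 14.25 [0.51671896 0.1419499  0.2206414 ]
[-0.25120147  0.27011638  2.29404998  1.79056571  0.49230968 -0.76183463]
```

View pics/e3.png

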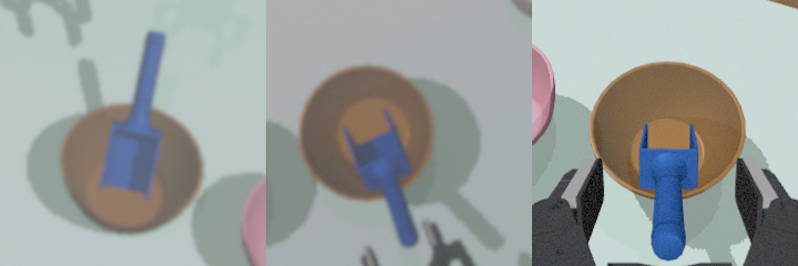

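Request:
drive_tool --motion '[15, 0, -25, 0, 0, 0, 60, 25, 0, -50, 0, 0, 0, 60, 25, 0, -50, 0, 0, 0, 60, 25, 0, -50, 0, 0, 0, 60]'

```text
t: 14.9
tcp_pos: [0.4993, 0.134, 0.2723]
tool_rot: [0.895, 0.199, 0.389, -0.084]
force: [-0.2, 0.2, -0.8]
finger_gap: 0.7
```

Run:
```python
from h import *
print(manip.sense()["t"],manip.sense()["tcp_pos"])
T=manip.snapshot("top");S=manip.snapshot("scene")
f=lambda s:np.clip(255*(s["color"][:,:,::-1]/255.)**.6,0,255).astype(np.uint8)
a=f(T);b=f(S)
cv2.imwrite("pics/t9.png",cv2.resize(a[170:300,200:330],(600,600),interpolation=cv2.INTER_CUBIC))
cv2.imwrite("pics/s9.png",cv2.resize(b[150:280,310:440],(600,600),interpolation=cv2.INTER_CUBIC))
# motion check vs start
t0=cv2.imread("pics/top0.png"); cv2.imwrite("pics/d9.png",np.hstack([cv2.resize(t0[120:280,320:500],None,fx=2,fy=2),cv2.resize(T["color"][120:280,320:500,::-1],None,fx=2,fy=2)]))
# phase correlation for caddy / pig
g=lambda i:cv2.cvtColor(i,cv2.COLOR_BGR2GRAY).astype(np.float32)
for n,(x0,y0,x1,y1) in dict(pig=(322,132,380,185),caddyL=(360,220,440,265)).items():
    print(n,cv2.phaseCorrelate(g(t0[y0:y1,x0:x1]),g(T["color"][y0:y1,x0:x1,::-1].copy())))
```

```text
14.9 [0.49932405 0.13402827 0.27234877]
pig ((0.06429666116746802, 0.02607932946268221), 0.9885898270724732)
caddyL ((0.01742508359503603, 0.46137020057202704), 1.000194990105099)
```

View pics/t9.png

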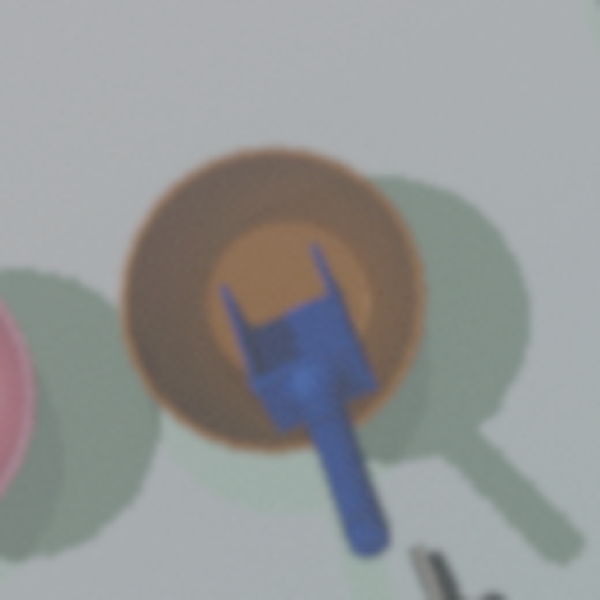

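View pics/s9.png

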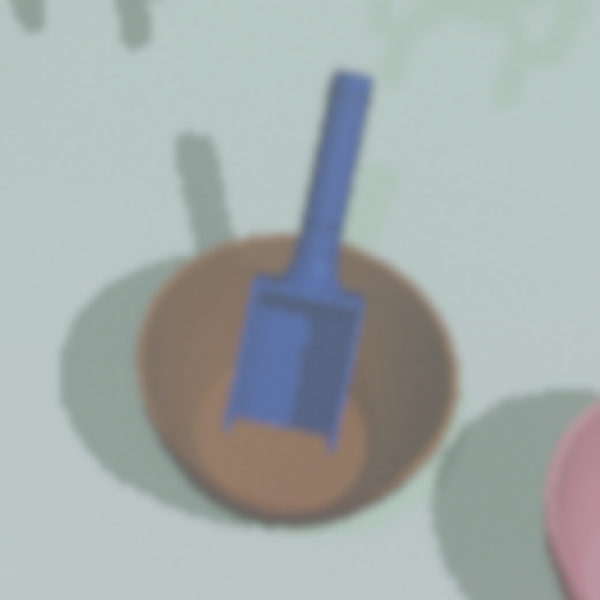

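View pics/d9.png

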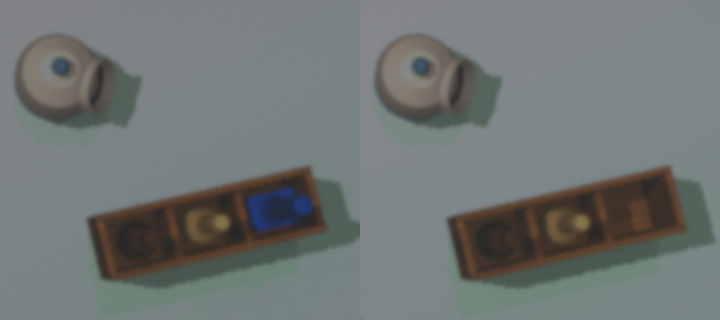

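Run:
```python
from h import *
T=manip.snapshot("top");S=manip.snapshot("scene"); k=600/130
f=lambda u,v,ox,oy:((u+.5)/k-.5+ox,(v+.5)/k-.5+oy)
B=atz(T,f(274,300,200,170),.085); print("bowl",B)
e=tri([(T,f(366,538,200,170)),(S,f(354,80,310,150))]); print("end",e,e-B*[1,1,0])
# two side wall tips (open edges)
m=[tri([(T,f(*a,200,170)),(S,f(*b,310,150))]) for a,b in (((318,246),(332,448)),((225,290),(226,428)))]
m2=[tri([(T,f(*a,200,170)),(S,f(*b,310,150))]) for a,b in (((318,246),(226,428)),((225,290),(332,448)))]
print(m,m2, manip.sense()["t"])
```

```text
bowl [0.60084245 0.18099981 0.085     ]
end [0.477431   0.12518616 0.1537653 ] [-0.12341145 -0.05581365  0.1537653 ]
[array([0.61921943, 0.1887431 , 0.03258656]), array([0.62303404, 0.18993291, 0.05158022])] [array([0.63189897, 0.16293887, 0.03432608]), array([0.60718897, 0.21505847, 0.03639839])] 15.1
```

```bash
python3 -c "
from station import manip
print(manip.sign_off())"
```

```text
the job is handed in; nothing more can be done
None
```

The blue scoop is out of the caddy and lying in the amber bowl, mouth on the floor and handle leaned back towards the robot. I handed the job in at about 15 s of the 42 s allowed.

I gripped the handle, drew the scoop straight up and carried it to the amber bowl. There I leaned it about 45° and lowered it until the mouth edge touched the floor. I leaned it on to about 47°, then opened the fingers slowly and backed off upward.

**Last checks, from the camera images before handing in:**
- **Scoop:** the handle end is 123 mm to the robot's side of the bowl's axis and 154 mm up. The mouth's open edge is about 35 mm up and roughly 20 mm from the axis. It looked the same in pictures about 0.7 s apart after release.
- **Bowl, caddy and salt pig:** all upright, each within about 1 mm of where it started. The masher and whisk are still in their cells.
- **Gripper:** clear of everything, about 0.12 m above the scoop's handle end.

**What disagreed or was left open:**
- Before the grasp, the fingertips looked 15–40 mm higher in the images than the reported tool position. After the lift, a wireframe drawn from the tool pose matched the scoop in all three views.
- The handle points about 25° off the bowl's −x axis, roughly towards the base. I turned it because one wrist joint was near its limit with the handle straight back.
- I estimated a gap of several mm between handle and rim at release. It may be resting on the heel of its head against the bowl's side rather than on the rim, and I could not tell which from the images.

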